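Make up two weld kits in the fenced trays

TASK

Make up the two weld kits: in the blue tray lay the dark steel plate flat in the fenced corner, its long side along the side fence and snug against both fences, and stand the dark round tube in the tray's bay. In the orange tray lay the bright aluminium plate snug in the fenced corner in the same way, stack the copper bar lengthwise on top of it, also snug against both fences, and stand the bright square tube in the bay. The dark square tube, the brass bush and the red magnetic square belong to neither kit: leave them where they are.

Things in the scene. Friction and masses are not known exactly. Their poses are not given: they have to be found in the camera images.
- blue_tray: Blue steel kit tray, fixed to the bench. Origin: centre of underside, x lengthwise (away from robot), z up. All in mm: floor 230 (x) x 110 x 6. +x half: bare-metal fences 22 high over the floor, 8 thick: end fence, inner face x=105, y=-15 to 35; side fence, inner face y=35, two blocks at x=15 to 34 and 84 to 105 (finger notch between). -x half: bay, 100 x 100 inside, centre x=-60, y=0, rim 10 high
- orange_tray: Orange steel kit tray, the same in every measure as the blue one, also fixed to the bench. In both, a 90 x 50 plate snug in the fenced corner has its centre at x=60, y=10 and a 90 x 32 bar at x=60, y=19 (mm); the tops of the fences are 28 above the bench, of the bay's rim (5 thick) 16; two magnet feet on lugs, 10 high, stick out 26 beyond the ends at y=-30
- steel_plate: dark, almost black steel base plate with four bolt holes, 90 (x) x 50 (y) x 10 mm thick, about 0.35 kg, lying flat; origin at the centre of its underside, long side along x
- alu_plate: bright aluminium base plate with two holes, 90 (x) x 50 (y) x 10 mm thick, about 0.12 kg, lying flat; origin at the centre of its underside, long side along x
- copper_bar: copper backing bar with a groove line along its top, 90 (x) x 32 (y) x 10 mm thick, about 0.25 kg, lying flat; origin at the centre of its underside, long side along x
- dark_round_tube: dark steel round tube stub, 42 mm diameter, 32 bore, 45 mm high, standing on end; origin at the centre of its underside, z along the tube
- bright_square_tube: bright aluminium square tube stub, 40 x 40 outside, wall 4, 45 mm high, standing on end; origin at the centre of its underside, x and y square to its sides, z along the tube
- dark_square_tube: dark steel square tube stub, 40 x 40, 45 mm high, standing on end; belongs to neither kit and stays where it is; origin at the centre of its underside
- brass_bush: brass bush, 38 diameter, 22 bore, 35 mm high, standing on end; belongs to neither kit and stays where it is; origin at the centre of its underside
- magnet_square: red magnetic welding square lying flat, triangular, legs 74 along its x and y, 15 mm thick; belongs to neither kit and stays where it is; origin at the centre of its 74 x 74 outline, on the underside

How it is judged:
At the end, for the whole second after the job is handed in: Plates and bar lie flat in their trays (bar on the aluminium plate), each within 4 mm of both fences and 0.05 rad of square; each tube stands upright on its bay's floor, inside the rim; all released and at rest; the three parts of neither kit within 20 mm of their starts (x of steel_plate in the frame of blue_tray between 0.056 and 0.063 m and y of steel_plate in the frame of blue_tray between 0.006 and 0.013 m and z of steel_plate in the frame of blue_tray between 0.003 and 0.009 m and angle between the x axis of steel_plate and the x axis of blue_tray, either way round below 0.05 rad and angle between each of steel_plate, alu_plate, copper_bar's own z axis and vertical below 0.06 rad and x of alu_plate in the frame of orange_tray between 0.056 and 0.063 m and y of alu_plate in the frame of orange_tray between 0.006 and 0.013 m and z of alu_plate in the frame of orange_tray between 0.003 and 0.009 m and angle between the x axis of each of alu_plate, copper_bar and the x axis of orange_tray, either way round below 0.05 rad and x of copper_bar in the frame of orange_tray between 0.056 and 0.063 m and y of copper_bar in the frame of orange_tray between 0.015 and 0.022 m and z of copper_bar in the frame of orange_tray between 0.013 and 0.019 m and x of dark_round_tube in the frame of blue_tray between -0.092 and -0.028 m and y of dark_round_tube in the frame of blue_tray between -0.032 and 0.032 m and z of dark_round_tube in the frame of blue_tray between 0.003 and 0.009 m and angle between each of dark_round_tube, bright_square_tube's own z axis and vertical below 0.08 rad and x of bright_square_tube in the frame of orange_tray between -0.092 and -0.028 m and y of bright_square_tube in the frame of orange_tray between -0.032 and 0.032 m and z of bright_square_tube in the frame of orange_tray between 0.003 and 0.009 m and linear speed of each of steel_plate, alu_plate, copper_bar, dark_round_tube, bright_square_tube below 0.02 m/s and distance of each of dark_square_tube, brass_bush, magnet_square from where it was at the start of the episode below 0.02 m); the robot touches nothing.
It fails at once if a part that belongs to neither kit is shifted by more than 20 mm (distance of any of dark_square_tube, brass_bush, magnet_square from where it was at the start of the episode above 0.02 m).
It also fails if it takes over 122 s, if anything falls off the work surface, if the arm or the gripper's body presses on something with over 40 N, if the wrist force passes 120 N, or if a joint passes its speed limit or range.

ROBOT

A 6-joint arm with a two-finger parallel gripper is mounted at the origin on the work surface. World frame = base frame: x ahead of the robot, y to its left, z up, the work surface at z = 0. Lengths are in m, angles in rad, forces in N, time in s.
With the tool pointing down it reaches from about 0.275 to 0.825 m from the base axis. Payload 4.9 kg.
Tool frame: the origin (TCP) lies midway between the tips of the shut fingers; the grasp point (between the pads) lies 19 mm behind it (bot.grip_depth is the distance from the TCP to the grasp point, in m); z points along the fingers, y is the line along which they close (so a half turn about z gives the same grasp; the last joint's range is limited). The gripper opens to 85 mm and grips with 20 to 120 N. Pads are 22 mm wide; open, the fingers measure 114 mm over their backs; the gripper's body (76 mm by 85 mm) begins 54 mm behind the grasp point. The pads swing forward as they close: fully open they stand 13 mm farther back than shut.
Start: joints at [-1.311, 0.326, -0.193, 1.052, 0, 1.437], TCP at [0.211, -0.508, 0.208] pointing down, gripper open.
Joint ranges: [-2.65, 2.65], [-0.97, 1.79], [-1.3, 1.35], [-1.93, 2.1], [-1.47, 1.37], [-3.14, 3.14]. Speed limits (rad/s): [2.57, 2.57, 3.14, 3.14, 3.14, 3.14].

INTERFACE

Orientations are given as a unit quaternion [w, x, y, z].
In Python, from cell import bot gives the robot as it stands. Calls block until the motion is done:
- bot.move_pose(position, orientation): joint-space move of the TCP to a pose.
- bot.move_linear(position, speed=0.15, rotation=None, until_force=None): straight line of the TCP; rotation=None keeps the orientation; speed is the mean speed in m/s. With until_force (N) it stops when the force on the tool has changed by that much, and returns True; else False.
- bot.goto_joints(angles): joint-space move.
- bot.set_gripper(opening, grasp_force=None): opening from 0.0 (shut) to 1.0 (fully open); grasp_force is the grip in N (None keeps the last); returns when the fingers have stopped.
- bot.wait(seconds).
- bot.solve_ik(position, orientation): joint angles nearest the present ones, or None.
- bot.camera(name): name is "scene" or "top" or "wrist"; returns the picture (400x640x3 uint8, red, green, blue); there is no depth.
- bot.calibration(name): a dict with "mtx" (3x3 intrinsics, pixels), "extrinsics" (4x4, takes a point from world to camera coordinates); the wrist camera has in their place "hand_eye" (4x4, takes a point from camera to tool coordinates, whose origin is the TCP and whose axes are the flange's). Camera axes: x right, y down, z forward; pixel columns grow to the right and rows downward; lengths in m; the calibration is good to about 2 mm. A picture is of the moment at which its call begins: read the wrist's pose just before it. calibration takes no time and is no camera call.
A pose or a line that the arm cannot do raises bot.PlanningError and nothing moves.
- bot.close_job(): hands the job in; it is judged then, once.
Trained networks look in the newest picture that a camera, given by its name, has taken for a name from the list of things; names that differ only in an ending like _2 or _b are one class to them, and where a whole thing is asked for, a point or a joint stands for the part that bears it (a point fixed in the world has none). Each returns a list of dicts, best first, with "confidence" (0 to 1); they miss things now and then, are a little off and sometimes report something else, mostly with a low value. They report only what shows in the picture. A call takes as long as a camera call.
- bot.search_frame(camera, thing): "bbox" ([left, top, width, height] in pixels, round what is visible of it).
Readings, each from a call of its own:
- bot.read_clock(): time.
- bot.read_joint_positions(): joint angles.
- bot.read_joint_vel(): joint speeds.
- bot.read_joint_efforts(): joint torques, N m.
- bot.read_position(): TCP position.
- bot.read_tool_rot(): TCP orientation.
- bot.read_ft_force(): force on the tool from outside, world axes, zero at the start.
- bot.read_moment(): the same for the moment, N m.
- bot.read_gripper_width(): opening from 0.0 (shut) to 1.0 (fully open).
- bot.read_finger_force(): force on a finger pad.
Only numpy, scipy, OpenCV 4.12 (cv2) and the standard library are available. Lean on these libraries where they do the work, as an engineer would, in place of code of your own. Each camera call takes 0.05 s, during which the arm holds its last target. There are 200 camera calls.

## Working session

There is one attempt and no reset: what is moved stays moved. The work goes in short steps, each a Python script; the robot and the scene stay as the last script left them, time stands still between calls to the robot, and variables do not carry over. Pictures are saved under pics/ and viewed, at most 14 in all, crops included, and the job is handed in when it is done.

```bash
ls; mkdir -p pics; python3 - <<'E'
from cell import bot
import cv2, numpy as np
for n in ("top","scene"):
    im=bot.camera(n); cv2.imwrite(f"pics/{n}0.png",im[:,:,::-1])
    c=bot.calibration(n); print(n,np.round(c["mtx"],1).tolist(),np.round(c["extrinsics"],4).tolist())
    for t in "blue_tray orange_tray steel_plate alu_plate copper_bar dark_round_tube bright_square_tube dark_square_tube brass_bush magnet_square".split():
        print(t,[(np.round(d["bbox"]).tolist(),round(d["confidence"],2)) for d in bot.search_frame(n,t)[:2]])
print(np.round(bot.calibration("wrist")["hand_eye"],4).tolist(),bot.calibration("wrist")["mtx"].tolist(),bot.read_tool_rot(),bot.read_clock(),bot.grip_depth)
E
```

```text
pics
top [[396.5, 0.0, 319.5], [0.0, 396.5, 200.4], [0.0, 0.0, 1.0]] [[0.0305, -0.9995, -0.0083, 0.0019], [-0.9976, -0.03, -0.0629, 0.5502], [0.0627, 0.0102, -0.998, 0.8224], [0.0, 0.0, 0.0, 1.0]]
blue_tray [([156.0, 149.0, 62.0, 128.0], 0.97)]
orange_tray [([444.0, 150.0, 68.0, 129.0], 0.96), ([264.0, 115.0, 28.0, 31.0], 0.71)]
steel_plate [([319.0, 178.0, 29.0, 46.0], 0.78), ([363.0, 128.0, 38.0, 33.0], 0.65)]
alu_plate [([253.0, 173.0, 32.0, 46.0], 0.83)]
copper_bar [([251.0, 234.0, 26.0, 44.0], 0.72)]
dark_round_tube [([387.0, 246.0, 21.0, 15.0], 0.67)]
bright_square_tube [([317.0, 240.0, 26.0, 27.0], 0.73)]
dark_square_tube [([265.0, 114.0, 24.0, 32.0], 0.76), ([252.0, 174.0, 33.0, 46.0], 0.53)]
brass_bush [([384.0, 185.0, 22.0, 21.0], 0.67)]
magnet_square [([365.0, 127.0, 37.0, 32.0], 0.64)]
scene [[469.0, 0.0, 320.8], [0.0, 469.0, 205.8], [0.0, 0.0, 1.0]] [[-0.0008, 0.9998, -0.0215, -0.0134], [0.6422, -0.016, -0.7664, -0.3274], [-0.7665, -0.0144, -0.642, 1.5922], [0.0, 0.0, 0.0, 1.0]]
blue_tray [([406.0, 171.0, 62.0, 72.0], 0.88)]
orange_tray [([146.0, 181.0, 72.0, 77.0], 0.78)]
steel_plate [([298.0, 204.0, 27.0, 28.0], 0.86)]
alu_plate [([355.0, 202.0, 22.0, 28.0], 0.72)]
copper_bar [([350.0, 171.0, 24.0, 23.0], 0.7), ([302.0, 168.0, 23.0, 25.0], 0.18)]
dark_round_tube [([254.0, 174.0, 15.0, 16.0], 0.71), ([409.0, 171.0, 61.0, 76.0], 0.19)]
bright_square_tube [([302.0, 170.0, 20.0, 22.0], 0.78)]
dark_square_tube [([350.0, 234.0, 24.0, 33.0], 0.61)]
brass_bush [([246.0, 207.0, 15.0, 19.0], 0.81)]
magnet_square [([245.0, 243.0, 36.0, 22.0], 0.91)]
[[-0.0004, -0.9492, -0.3145, 0.0809], [1.0, -0.0006, 0.0004, 0.0007], [-0.0006, -0.3145, 0.9492, -0.1651], [0.0, 0.0, 0.0, 1.0]] [[340.9231518432189, 0.0, 319.10442375301375], [0.0, 340.9231518432189, 199.66241814644908], [0.0, 0.0, 1.0]] [3.46915318e-06 9.80680091e-01 1.95618402e-01 6.39718799e-06] 1.1 0.0187
```

```bash
python3 - <<'E'
import cv2
im=cv2.imread("pics/top0.png")[90:310,140:530]
cv2.imwrite("pics/top0c.png",cv2.resize(im,(780,440),interpolation=cv2.INTER_CUBIC))
E
```

```text
(no output)
```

View pics/top0c.png

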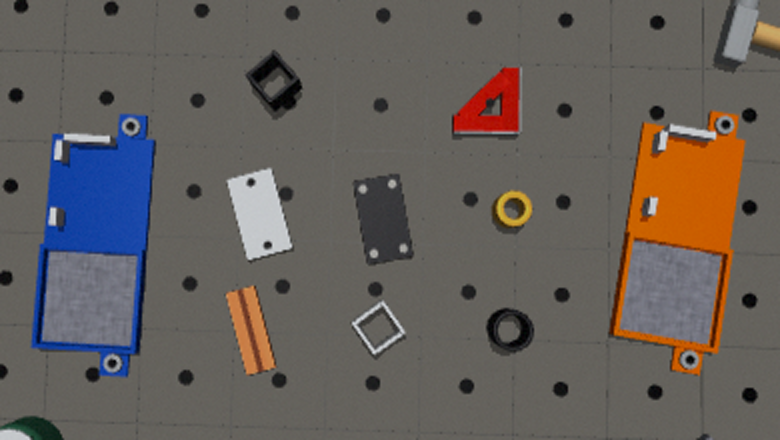

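The top view shows the blue tray on the left (about 185,213 px) and the orange tray on the right (about 478,214 px). Both have their fenced corner at the upper left, and the loose parts lie between them. Next I'll take wrist close-ups.

```bash
cat > h.py <<'E'
from cell import bot
import cv2, numpy as np
from scipy.spatial.transform import Rotation as Ro
def q(yaw): return [0,np.cos(yaw/2),np.sin(yaw/2),0]
def T_wc():  # wrist camera -> world
    T=np.eye(4); w=bot.read_tool_rot(); T[:3,:3]=Ro.from_quat([w[1],w[2],w[3],w[0]]).as_matrix(); T[:3,3]=bot.read_position()
    return T@bot.calibration("wrist")["hand_eye"]
def ray(K,T,px,z):  # pixels -> world points at height z
    px=np.atleast_2d(px).astype(float); d=np.c_[px,np.ones(len(px))]@np.linalg.inv(K).T@T[:3,:3].T
    o=T[:3,3]; return (o+d*((z-o[2])/d[:,2])[:,None])[:,:2]
def proj(K,T,P):
    P=np.atleast_2d(P); c=(P-T[:3,3])@T[:3,:3]; p=c@K.T; return p[:,:2]/p[:,2:]
def shot(name):
    T=T_wc(); im=bot.camera("wrist"); cv2.imwrite(f"pics/{name}.png",im[:,:,::-1]); np.save(f"pics/{name}.npy",T); return im,T
E
python3 - <<'E'
from h import *
c=bot.calibration("top");T=np.linalg.inv(c["extrinsics"])
ctr={"blue":(187,213),"orange":(478,214),"steel":(333.5,200),"alu":(270,197),"cu":(265,255.5),"round":(396,255),"sq":(329.5,254)}
for k,v in ctr.items(): print(k,ray(c["mtx"],T,v,0.0 ).round(3))
for n,y in (("w_or",-0.3),("w_mid",-0.01),("w_bl",0.27)):
    bot.move_pose([0.47,y,0.2],q(0)); shot(n); print(n,bot.read_clock(), bot.read_joint_positions().round(2) if hasattr(bot.read_joint_positions(),'round') else '')
ims=[cv2.imread(f"pics/{n}.png") for n in("w_bl","w_mid","w_or")]
E
```

```text
blue [[0.515 0.305]]
orange [[ 0.532 -0.323]]
steel [[ 0.553 -0.011]]
alu [[0.555 0.126]]
cu [[0.429 0.132]]
round [[ 0.439 -0.148]]
sq [[ 0.437 -0.006]]
w_or 2.4083 [-0.7   0.35 -0.19  1.04 -0.    2.44]
w_mid 3.575 [-0.18  0.19 -0.4   0.98 -0.    2.96]
w_bl 8.325 [ 0.39  0.32 -0.23  1.03 -0.   -2.76]
```

View pics/w_mid.png

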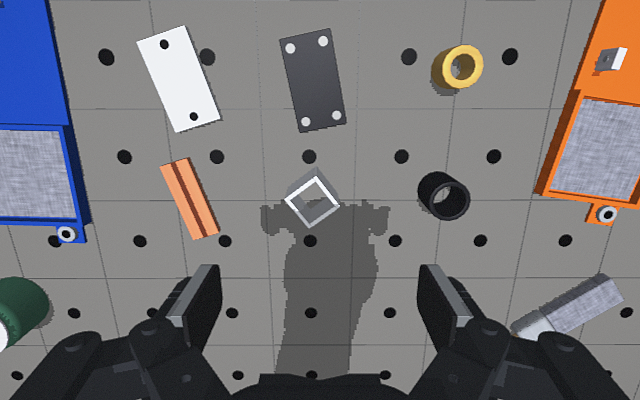

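View pics/w_or.png

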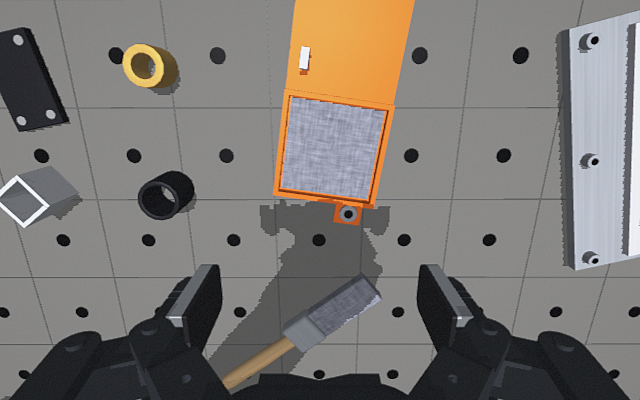

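View pics/w_bl.png

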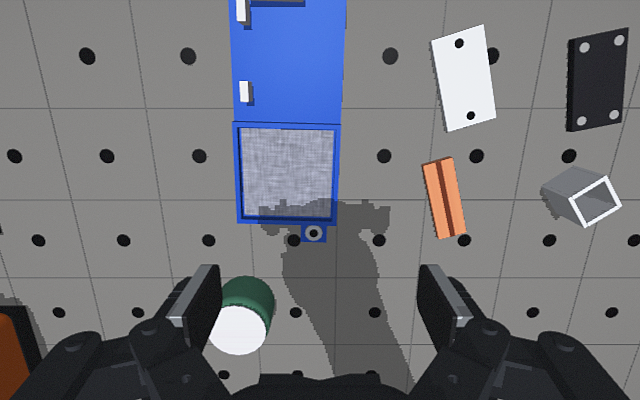

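The middle shot shows every loose part clearly: aluminium plate (178,80), steel plate (312,80), copper bar (190,198), bright square tube (312,202), round tube (444,196). The tray shots cut off the fenced halves, so I'll reshoot the trays sideways on.

```bash
python3 - <<'E'
from h import *
for n,x,y in (("t_bl",0.515,0.255),("t_or",0.53,-0.37)):
    bot.move_pose([x,y,0.15],q(np.pi/2)); im,T=shot(n)
    K=bot.calibration("wrist")["mtx"]
    hsv=cv2.cvtColor(im,cv2.COLOR_RGB2HSV); lo,hi=((105,150,40),(125,255,255)) if n=="t_bl" else ((5,180,120),(18,255,255))
    m=cv2.inRange(hsv,lo,hi); m=cv2.morphologyEx(m,cv2.MORPH_OPEN,np.ones((3,3)))
    cs,_=cv2.findContours(m,cv2.RETR_EXTERNAL,cv2.CHAIN_APPROX_NONE); cmax=max(cs,key=cv2.contourArea)
    print(n,bot.read_clock(),cv2.boundingRect(cmax))
a=np.vstack([cv2.imread(f"pics/{n}.png")[:300] for n in("t_bl","t_or")]); cv2.imwrite("pics/t2.png",a)
E
```

```text
t_bl 12.2333 (171, 54, 308, 134)
t_or 14.5167 (178, 38, 297, 164)
```

View pics/t2.png

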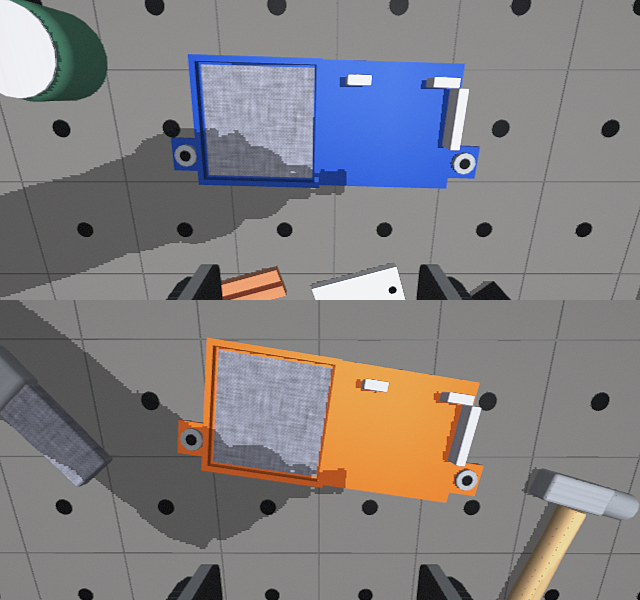

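Both trays are fully visible. I'll fit the tray poses from corner pixels and the model, and get the parts from `w_mid`.

```bash
python3 - <<'E'
from h import *
from scipy.optimize import least_squares
import json
K=bot.calibration("wrist")["mtx"]; out={}
M=np.array([[-115,55,16],[-115,-55,16],[115,55,6],[115,-55,6],[-10,50,16],[-10,-50,16]])/1e3
px={"bl":[(188,55),(201,186),(464.5,64),(446,188),(316,65),(315,179)],"or":[(207,38),(202,170),(480,82),(446,202),(334,65),(319,179)]}
def W(p,M): c,s=np.cos(p[2]),np.sin(p[2]); return np.c_[M[:,:2]@np.array([[c,s],[-s,c]])+p[:2],M[:,2]]
def seg(a,b,n=12): return np.linspace(a,b,n)
lines=[[(15,35,28),(34,35,28)],[(84,35,28),(105,35,28)],[(105,35,28),(105,-15,28)],[(-115,55,16),(-5,55,16)],[(115,55,6),(115,-55,6)],[(115,-55,6),(-5,-55,6)],[(-110,50,16),(-10,50,16)],[(-110,-50,16),(-10,-50,16)]]
vis=[]
for n,p in px.items():
    T=np.load(f"pics/t_{n}.npy"); p=np.array(p,float)
    r=least_squares(lambda v:(proj(K,T,W(v,M))-p).ravel(),[0.52,0.3 if n=="bl" else -.32,0],loss="soft_l1")
    print(n,r.x.round(4),(proj(K,T,W(r.x,M))-p).round(1).tolist()); out[n]=r.x.tolist()
    im=cv2.imread(f"pics/t_{n}.png"); x0=160; big=cv2.resize(im[25:215,x0:490],None,fx=2.4,fy=1.55 if 0 else 2.4,interpolation=cv2.INTER_CUBIC)
    for l in lines:
        e=proj(K,T,W(r.x,np.array(l)/1e3)); e=((e-[x0,25]+.5)*2.4).astype(int); cv2.line(big,tuple(map(int,e[0])),tuple(map(int,e[1])),(0,0,255),1)
    vis.append(big)
v=np.vstack(vis); cv2.imwrite("pics/fit.png",cv2.resize(v,None,fx=.65,fy=.65,interpolation=cv2.INTER_AREA) if v.shape[0]>1000 else v[:600] if 0 else cv2.resize(v,(522,600),interpolation=cv2.INTER_AREA))
im=cv2.imread("pics/w_mid.png"); T=np.load("pics/w_mid.npy"); hsv=cv2.cvtColor(im,cv2.COLOR_BGR2HSV); g=cv2.cvtColor(im,cv2.COLOR_BGR2GRAY)
for n,m,b in (("alu",(g>200)*1,(125,15,230,140)),("steel",(g<80)*1,(272,22,352,140)),("cu",(hsv[:,:,1]>90)*1,(150,150,230,250)),("sq",(g>225)*1,(275,165,350,235)),("round",(g<60)*1,(410,160,480,230))):
    mm=np.zeros(g.shape,np.uint8); mm[b[1]:b[3],b[0]:b[2]]=m[b[1]:b[3],b[0]:b[2]]
    cs,_=cv2.findContours(mm,cv2.RETR_EXTERNAL,cv2.CHAIN_APPROX_NONE); c=max(cs,key=cv2.contourArea)[:,0]
    z=.045 if n in("sq","round") else .01
    w=ray(K,T,c,z); (cx,cy),(a,bb),ang=cv2.minAreaRect((w*1000).astype(np.float32))
    if a<bb: ang+=90
    ang=(ang+90)%180-90
    print(n,[round(t,1) for t in(cx,cy,a,bb,ang)]); out[n]=[cx/1e3,cy/1e3,np.radians(ang)]
json.dump(out,open("poses.json","w")); print(ray(K,T,[(449,197),(312,202)],.045))
E
```

```text
bl [ 0.5223  0.3017 -0.0235] [[-0.6, 0.2], [-1.7, -0.3], [0.7, -0.9], [0.8, 0.2], [0.8, 0.0], [-0.5, 4.0]]
or [ 0.547  -0.3225 -0.1439] [[-0.2, -0.5], [-0.4, 0.6], [-0.0, -0.3], [0.5, 0.0], [1.6, -0.4], [-1.0, 2.6]]
alu [557.5, 125.6, 89.3, 49.8, 16.9]
steel [555.3, -6.9, 90.3, 49.4, 11.3]
cu [434.1, 128.8, 90.2, 35.2, 16.9]
sq [444.6, -3.3, 35.3, 39.3, -53.1]
round [448.8, -133.7, 57.2, 40.2, 56.6]
[[ 0.44829573 -0.14011058]
 [ 0.44338075 -0.00478401]]
```

View pics/fit.png

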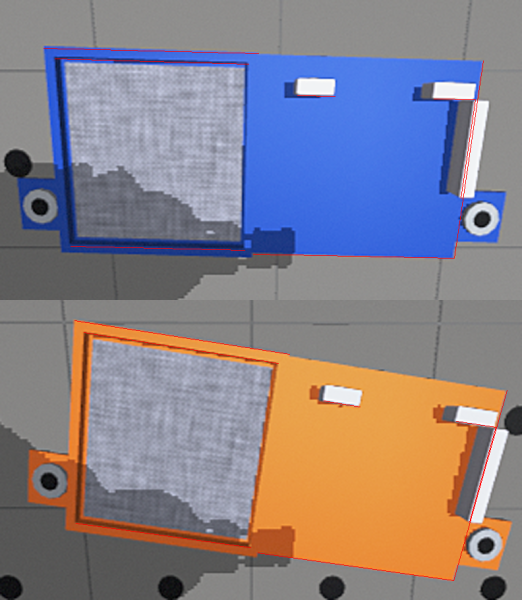

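The fit lines up with the tray edges and fences in both pictures, so the tray poses are good. Next, the steel plate.

```bash
cat >> h.py <<'E'
import json
P=json.load(open("poses.json"))
def tray(n,x,y):
    X,Y,a=P[n]; c,s=np.cos(a),np.sin(a); return [X+c*x-s*y,Y+s*x+c*y]
def pick(x,y,yaw,z,force=60,opening=1.0):
    bot.set_gripper(opening); bot.move_pose([x,y,0.11],q(yaw+np.pi)); bot.move_linear([x,y,z],0.15)
    bot.set_gripper(0.0,force); print("width",bot.read_gripper_width(),"F",bot.read_finger_force())
    bot.move_linear([x,y,0.11],0.2); print("after lift",bot.read_gripper_width(),bot.read_clock())
def place_plate(n,yc,z,rel,off=.006):   # z: TCP height when seated
    a=P[n][2]+np.pi; t=lambda x,y,z:[*tray(n,x,y),z]
    x0,y0=.060-off,yc-off
    bot.move_pose(t(x0,y0,.12),q(a)); bot.move_linear(t(x0,y0,z+.012),0.15); bot.wait(.2)
    bot.move_linear(t(x0,y0,z+.001),0.05)
    print("x hit",bot.move_linear(t(x0+.013,y0,z+.001),0.02,until_force=8)); p=np.array(bot.read_position())
    bot.wait(.1); d=np.array(tray(n,0,.013))-tray(n,0,0)
    print("y hit",bot.move_linear([p[0]+d[0],p[1]+d[1],p[2]],0.02,until_force=8)); p=np.array(bot.read_position())
    X,Y,b=P[n]; c,s=np.cos(b),np.sin(b); dx,dy=p[0]-X,p[1]-Y; print("tray-frame TCP",np.round([c*dx+s*dy,-s*dx+c*dy,p[2]],4),"F",np.round(bot.read_ft_force(),1))
    bot.move_linear([p[0],p[1],z],0.02,until_force=15)
    bot.set_gripper(rel); bot.move_linear([p[0],p[1],.12],0.2); print(bot.read_clock())
E
python3 - <<'E'
from h import *
K=bot.calibration("wrist")["mtx"];T=np.load("pics/w_mid.npy")
w=ray(K,T,[(312,177),(340,203),(310,228),(285,202)],.045); print(w.round(4).tolist(),w.mean(0),[np.degrees(np.arctan2(*(w[(i+1)%4]-w[i])[::-1]))%90 for i in range(4)])
pick(*P["steel"][:2],P["steel"][2],0.0)
place_plate("bl",.010,.006,0.70)
E
```

```text
[[0.4689, -0.005], [0.4423, -0.0326], [0.4155, -0.0025], [0.4434, 0.022]] [ 0.44252651 -0.00452458] [np.float64(45.972488901380416), np.float64(41.731390172221495), np.float64(41.22051929287179), np.float64(43.369996638111296)]
width -0.004311343981333982 F 0.0
after lift -0.002494374509528177 18.45
x hit False
y hit False
tray-frame TCP [0.0668 0.0169 0.0069] F [-0.7 -0.7 -0.3]
24.3083
```

```bash
python3 - <<'E'
from h import *
bot.set_gripper(1.0)
x,y,a=P["steel"]; bot.move_pose([x,y,.11],q(a+np.pi)); im,T=shot("s1"); print(bot.read_clock(),bot.read_position())
E
```

```text
25.975 [ 0.55584879 -0.00589436  0.11014063]
```

View pics/s1.png

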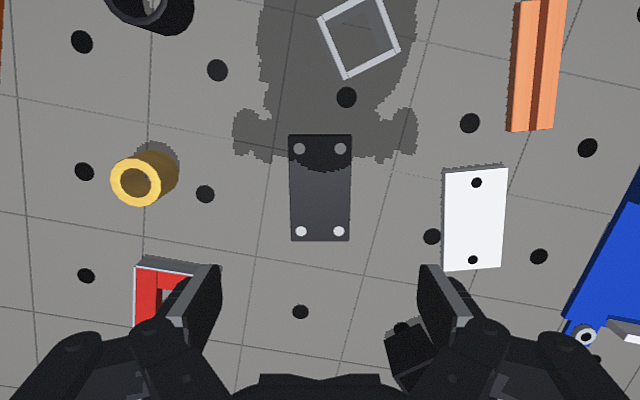

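The plate is undisturbed, centred at (320,188) and lined up, so the fingertips closed above it. I'll pre-open to just wider than the plate and feel for the bench.

```bash
python3 - <<'E'
from h import *
x,y,a=P["steel"]; bot.set_gripper(.75)
bot.move_linear([x,y,.005],.15); bot.wait(.2)
print("hit",bot.move_linear([x,y,-.012],.02,until_force=4),bot.read_position(),bot.read_ft_force(),bot.read_gripper_width())
p=bot.read_position(); bot.move_linear([x,y,p[2]+.0015],.03)
bot.set_gripper(0.,60); print(bot.read_gripper_width(),bot.read_finger_force(),bot.read_position(),bot.read_clock())
E
```

```text
hit False [ 0.55543426 -0.00687227 -0.01189951] [ 0.17159276 -0.42916917  0.00719537] 0.747836481080418
0.002012461393490259 0.0 [ 0.55530144 -0.00686394 -0.01041929] 29.25
```

```bash
python3 - <<'E'
from h import *
print(bot.read_ft_force(),bot.read_gripper_width(),bot.read_finger_force())
shot("s2"); im=bot.camera("scene"); cv2.imwrite("pics/sc2.png",im[:,:,::-1])
a=cv2.imread("pics/s2.png"); b=cv2.resize(cv2.imread("pics/sc2.png")[110:290,200:440],(640,480)); 
cv2.imwrite("pics/s2c.png",np.vstack([cv2.resize(a,(400,250)),cv2.resize(b,(400,300))]))
E
```

```text
[-0.21988597 -0.40823851  0.25146055] 0.002012461393490259 0.0
```

View pics/s2c.png

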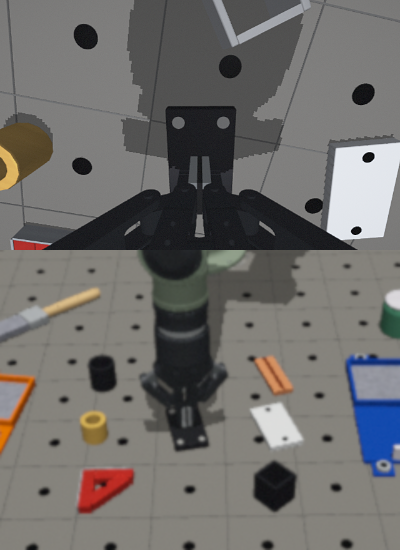

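The fingers are shut above the plate with no contact, even though the TCP reads −10 mm. So the real tips sit well behind the nominal TCP. I'll touch the plate top to measure the offset.

```bash
python3 - <<'E'
from h import *
x,y,a=P["steel"]
print("hit",bot.move_linear([x,y,-.035],.02,until_force=4),bot.read_position(),bot.read_ft_force())
bot.move_linear([x,y,.03],.15); print(bot.read_clock())
E
```

```text
hit True [ 0.55546403 -0.00687813 -0.01274516] [-0.17754969 -0.06015512  4.26600533]
30.2
```

The shut tips touch at TCP = −12.7 mm on a 10 mm plate, so they're 22.7 mm behind the nominal TCP. I'll correct for that.

```bash
python3 - <<'E'
from h import *
x,y,a=P["steel"]; bot.set_gripper(.75)
bot.move_linear([x,y,-.012],.15)
print("hit",bot.move_linear([x,y,-.037],.03,until_force=4)); p=bot.read_position(); print(p)
z=p[2]+.0035; bot.move_linear([x,y,z],.05)
bot.set_gripper(0.,60); print(bot.read_gripper_width(),bot.read_finger_force(),bot.read_ft_force(),z)
bot.move_linear([x,y,.08],.2); print(bot.read_gripper_width(),bot.read_ft_force(),bot.read_clock())
E
```

```text
hit True
[ 0.55533956 -0.00688842 -0.02887157]
0.5660099203675353 62.72175908088684 [-1.4789033   0.4154935   4.35789882] -0.02537157438709117
0.5644031064615911 [-0.90887506 -0.1229638  -3.73117518] 33.0667
```

```bash
python3 - <<'E'
from h import *
place_plate("bl",.010,-.0194,0.68)
x,y,a=P["alu"]
pick(x,y,a,-.0254,60,.75)
E
```

```text
x hit True
y hit True
tray-frame TCP [ 0.0581  0.0107 -0.0191] F [-0.4 -1.5  4.9]
38.225
width 0.5644011860929748 F 62.53710865974426
after lift 0.5629265607676149 41.3917
```

```bash
sed -i 's/z+\.001/z+.0035/g' h.py; python3 - <<'E'
from h import *
place_plate("or",.010,-.0194,0.68)
x,y,a=P["cu"]
pick(x,y,a,-.0225,60,.6)
E
```

```text
x hit True
y hit True
tray-frame TCP [ 0.0587  0.0103 -0.0177] F [ 0.8 -1.2  2.3]
46.95
width 0.3493631095172402 F 59.4702672958374
after lift 0.3512783387420547 51.1083
```

```bash
python3 - <<'E'
from h import *
bot.move_pose([*tray("or",.10,.01),.15],q(P["or"][2]+np.pi)); im,T=shot("c1"); print(bot.read_clock())
cv2.imwrite("pics/c1c.png",cv2.resize(im[60:290,200:480,::-1],(784,600),interpolation=cv2.INTER_CUBIC) if 0 else cv2.resize(im[60:290,200:480,::-1],(728,598),interpolation=cv2.INTER_CUBIC))
E
```

```text
52.9917
```

View pics/c1c.png

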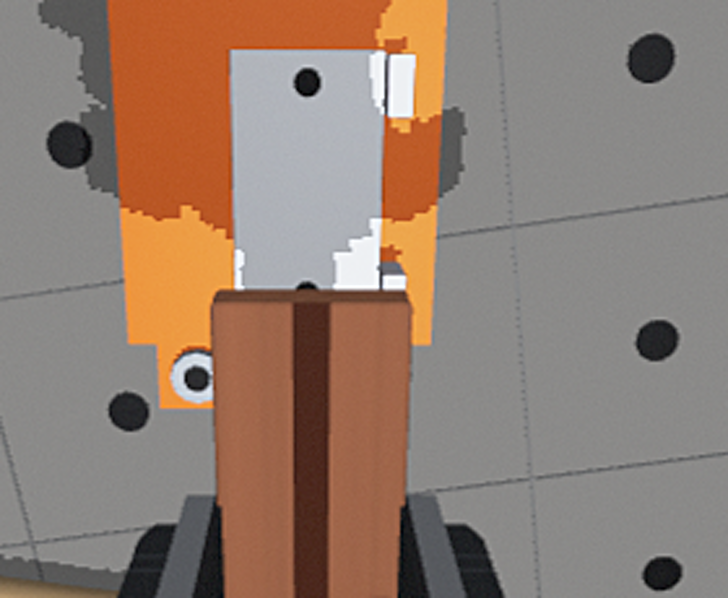

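The aluminium plate is flat, square and against the side fence. Next I'll place the copper bar, then the square tube.

```bash
python3 - <<'E'
from h import *
place_plate("or",.019,-.0065,0.46)
pick(.4425,-.0045,np.radians(43),-.008,40,.75)
E
```

```text
x hit True
y hit True
tray-frame TCP [ 0.0586  0.0193 -0.0052] F [ 1.1 -1.1  2.5]
57.0583
width 0.47617631084335654 F 38.82807523012161
after lift 0.47217638555820374 60.75
```

```bash
cat >> h.py <<'E'
def place_tube(n,z):
    p=tray(n,-.06,0); bot.move_pose([*p,.10],q(P[n][2]+np.pi)); bot.move_linear([*p,z+.015],.15); bot.wait(.1)
    print("touch",bot.move_linear([*p,z-.004],.03,until_force=3),bot.read_position()[2])
    bot.set_gripper(.72); bot.move_linear([*p,.10],.2); print(bot.read_clock())
E
python3 - <<'E'
from h import *
place_tube("or",-.002)
pick(.4483,-.1401,0,-.008,40,.8)
place_tube("bl",-.002)
bot.move_pose([*tray("bl",.0,-.05),.15],q(np.pi/2)); a,T=shot("f_bl")
print(bot.read_clock())
bot.move_pose([*tray("or",.0,-.05),.15],q(np.pi/2)); b,T=shot("f_or"); c=bot.camera("top")
print(bot.read_clock())
cv2.imwrite("pics/f2.png",np.vstack([cv2.resize(i[:270,130:520],(780,540),interpolation=cv2.INTER_CUBIC) for i in(a,b)])[:,:,::-1][::2,::2] if 0 else cv2.resize(np.vstack([a[20:220,150:500],b[20:220,150:500]]),(525,600),interpolation=cv2.INTER_CUBIC)[:,:,::-1])
cv2.imwrite("pics/top1.png",c[:,:,::-1])
E
```

```text
touch True -0.0012053463057518643
64.275
width 0.47281339484029355 F 40.68892469862476
after lift 0.47496018657275224 67.2917
touch True -0.0010821137128307484
71.25
72.5833
74.9167
```

View pics/f2.png

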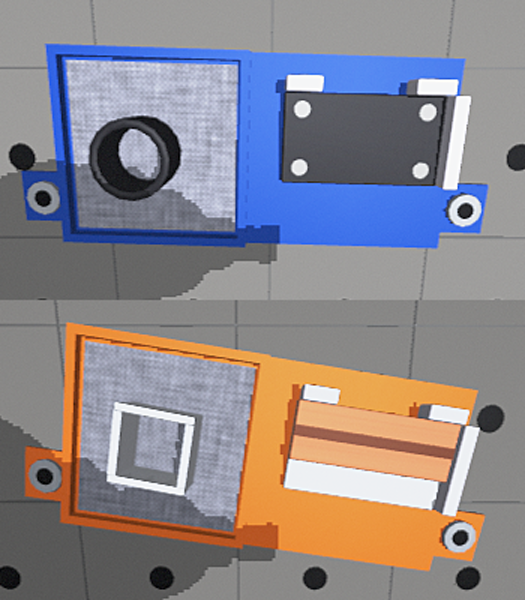

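View pics/top1.png

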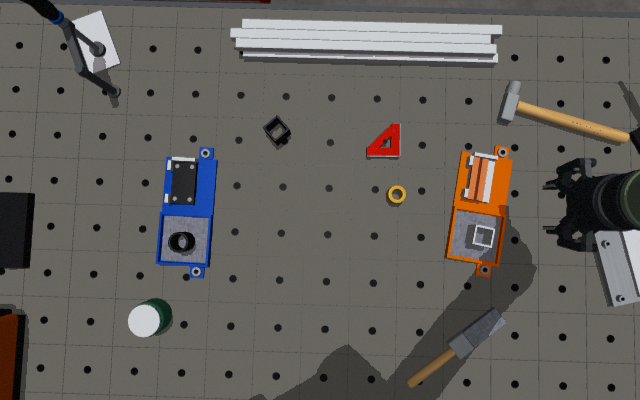

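Both trays look right: plates and bar against the fences, tubes standing in the bays, and the three other parts unmoved. Now a numerical check of the gaps.

```bash
python3 - <<'E'
from h import *
K=bot.calibration("wrist")["mtx"]
def tf(n,w): X,Y,a=P[n]; c,s=np.cos(a),np.sin(a); return (w-[X,Y])@np.array([[c,-s],[s,c]])*1e3
cr=lambda L:np.array(L,float)/1.5+[150,20]-.2
cr2=lambda L:cr([(x,y-300) for x,y in L])
T=np.load("pics/f_bl.npy")
print("steel",tf("bl",ray(K,T,cr([(285,91),(444,97),(435,187),(281,182)]),.016)).round(1).tolist())
print("fence top inner corner bl",tf("bl",ray(K,T,cr([(457,96),(445,188),(287,92),(322,93)]),.028)).round(1).tolist())
T=np.load("pics/f_or.npy")
print("cu",tf("or",ray(K,T,cr2([(298,401),(462,425),(450,482),(289,459)]),.026)).round(1).tolist())
print("alu low corners",tf("or",ray(K,T,cr2([(284,487),(434,510)]),.016)).round(1).tolist())
g=cv2.imread("pics/f_bl.png"); h=cv2.imread("pics/f_or.png")
a=cv2.resize(g[65:155,325:475],(600,360),interpolation=cv2.INTER_CUBIC)
b=cv2.resize(h[70:175,325:475],(600,420),interpolation=cv2.INTER_CUBIC)
cv2.imwrite("pics/z.png",cv2.resize(np.vstack([a,b]),(460,598)))
E
```

```text
steel [[14.4, 35.2], [102.2, 34.1], [104.0, -15.5], [14.3, -14.8]]
fence top inner corner bl [[104.8, 34.6], [105.4, -14.1], [14.8, 34.5], [33.4, 34.4]]
cu [[12.7, 33.6], [103.2, 34.3], [104.9, 3.3], [13.0, 2.8]]
alu low corners [[13.6, -14.5], [103.8, -15.1]]
```

View pics/z.png

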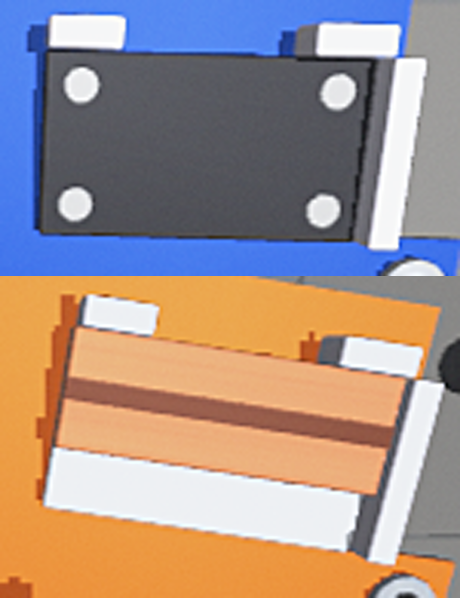

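All gaps are under 2 mm and everything is square, so I'm handing in.

```bash
python3 -c "
from cell import bot
print(bot.close_job(),bot.read_clock())"
```

```text
the job is handed in; nothing more can be done
the job is handed in; nothing more can be done
```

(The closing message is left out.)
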